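# Take the width off a kiln shelf with a tape measure

### The arm

A 7-joint arm with a two-finger parallel gripper is mounted at the origin on the work surface. World frame = base frame: x ahead of the robot, y to its left, z up, the work surface at z = 0. Lengths are in m, angles in rad, forces in N, time in s.
With the tool pointing down it reaches from about 0.425 to 0.95 m from the base axis. Payload 4.7 kg.
Tool frame: the origin (TCP) lies on the centre line of the jaws, within the pads' length; the fingertips stand robot.nose_length ahead of it and the grasp point (between the pads) lies 8 mm behind it (robot.nose_length is the distance from the TCP to the fingertips, in m); z points along the fingers, x is the direction in which the jaws open and shut, and the axes are right-handed (so a half turn about z gives the same grasp; the last joint's range is limited). The gripper opens to 85 mm and grips with 20 to 120 N. Pads are 22 mm wide; open, the fingers measure 114 mm over their backs; the gripper's body (76 mm by 85 mm) begins 54 mm behind the grasp point. The pads swing forward as they close: fully open they stand 13 mm farther back than shut.
Start: joints at [-1.255, 0.469, -0.049, 1.532, 0.024, 1.141, -0.082], TCP at [0.228, 0.635, 0.242] pointing down, gripper open.
Joint ranges: [-2.59, 2.59], [-0.33, 1.99], [-1.39, 1.29], [0.1, 2.45], [-1.04, 4.18], [0.21, 1.99], [-2.66, 2.66]. Speed limits (rad/s): [2.57, 2.57, 3.14, 3.14, 3.14, 3.14, 3.14].

### API

Orientations are given as [roll, pitch, yaw] about the fixed x, y, z axes, in that order (R = Rz(yaw) Ry(pitch) Rx(roll)).
In Python, from plant import robot gives the robot as it stands. Calls block until the motion is done:
- robot.goto(position, orientation): joint-space move of the TCP to a pose.
- robot.move_straight(position, vel=0.15, attitude=None, contact_N=None): straight line of the TCP; attitude=None keeps the orientation; vel is the mean speed in m/s. With contact_N (N) it stops when the force on the tool has changed by that much, and returns True; else False.
- robot.move_joints(angles): joint-space move.
- robot.grip(opening, strength=None): opening from 0.0 (shut) to 1.0 (fully open); strength is the grip in N (None keeps the last); returns when the fingers have stopped.
- robot.sleep(seconds).
- robot.inverse_kinematics(position, orientation): joint angles nearest the present ones, or None.
- robot.sense(): the state.
- robot.grab_frame(name): name is "scene" or "side" or "wrist"; returns a dict with "image" (400x640x3 uint8, red, green, blue), "range_z" (400x640 float32, m along the optical axis (not along the pixel's ray), 0 where there is no reading), "fx", "fy", "cx", "cy" (pixels), "dist_coeffs" ([k1, k2, p1, p2, k3] as OpenCV has them; the pictures are not rectified), "R" (3x3) and "t" (3): a world point X has camera coordinates R X + t. Camera axes: x right, y down, z forward; pixel columns grow to the right and rows downward; lengths in m; the calibration is good to about 2 mm. A picture is of the moment at which its call begins.
A pose or a line that the arm cannot do raises robot.IKError and nothing moves.
- robot.close_job(): hands the job in, once; it reports no verdict.
The state is a dict: "t": time; "joint_pos": joint angles; "joint_velocities": joint speeds; "effort": joint torques, N m; "tcp_pos": TCP position; "tcp_rot": TCP orientation; "wrist_force": force on the tool from outside, world axes, zero at the start; "torque": the same for the moment, N m; "opening": opening from 0.0 (shut) to 1.0 (fully open).
Only numpy, scipy, OpenCV 4.12 (cv2) and the standard library are available. Lean on these libraries where they do the work, as an engineer would, in place of code of your own. Each camera call takes 0.05 s, during which the arm holds its last target. There are 200 camera calls.

### The job

Take the width of the kiln shelf off with the tape measure so that I can read it: hook the tape's end over one long edge of the shelf, draw the case back square across it against the spring, and set the case down flat on the bench behind the other long edge. Ease it forward until it sits snug against that edge - no knocking, shoving or shifting of the brittle shelf, and no letting the blade snap back - and only then push the red thumb lock all the way down, not forcing it, and let go, leaving the tape in place. Leave the pots and the other things on the bench alone.

Things in the scene. Friction and masses are not known exactly. Their poses are not given: they have to be found in the camera images.
- kiln_shelf: Loose flat kiln shelf lying on the bench, dark grey with a whitish top, 300 mm long (its x), 10 mm thick, 1.5 kg; it starts to slide at about 13 N. Origin: on the bench under its middle. Its width (along y) is what is to be found: somewhere near 170 mm, but such shelves differ, and each of the two long edges lies 74 to 96 mm from the origin, parallel to x.
- tape_mid (a point): Tape measure standing loose on the bench: yellow and black case 70 mm long (its x), 36 mm thick (its y; flat sides to pinch), 56 mm high from x = -33 to +13 mm of this point and 46 mm at the front, 0.3 kg. This point: centre of the case in plan, 28 mm above its underside. x points out of its flat front, the way the blade leaves; z up when it stands.
- tape_front (a point): Centre of the lower end of the case's flat front, 35 mm ahead of its centre, level with its underside; axes as the case's. This bare front, below the blade, is what comes to sit against the shelf's edge. The blade is a rigid straight strip 25 mm wide, 2 mm thick, its underside 11 mm above the case's underside: it passes 1 mm over the kiln shelf when both stand on the bench.
- tape_hook (a point): Centre of the lower end of the hook's inner face (the face towards the case); axes as the case's. Steel plate 22 mm wide, 3 mm thick, square to the blade's end, reaching 9 mm below the blade, to 2 mm above the case's underside. At rest it stands 20 mm before the case's front, so it only gets over an edge with the case tipped nose down (about 30 degrees).
- tape_blade (a joint): How far the blade is drawn out, m: 0 at rest, at most 0.200. The hook's inner face is 20 mm plus this value ahead of the case's front (0.150 would span 170 mm). The spring pulls it in with 4.4 N at rest and 5.1 N at 0.160.
- lock_top (a point): Centre of the top of the red thumb lock, 19 mm (along the case) by 22 mm, 23.5 mm ahead of the case's centre and 63 mm above its underside when up (7 mm above the rear part of the case). It is pushed straight down.
- tape_lock (a joint): How far the thumb lock is pushed down, m: 0 up (blade free), about 0.0055 all the way down (blade clamped). It takes about 6 to 8 N to move and then meets a hard stop; it stays where it is left.
- mug: Bystander: bisque mug, 76 mm wide, 75 mm high, at one side of the shelf (the tape starts at the other side). Origin: centre of its underside.
- bisque_bowl: Bystander: cream bowl, 120 mm wide, 58 mm high. Origin: centre of its underside.
- steel_bowl: Bystander: steel bowl, 140 mm wide, 50 mm high. Origin: centre of its underside.
- marker: Bystander: black marker pen lying down, 135 mm long, 17 mm thick. Origin: on the bench under its middle.
- kiln_post0: Bystander: square kiln post 36 x 36 x 50 mm. Origin: centre of its underside.
- kiln_post1: Bystander: square kiln post 36 x 36 x 60 mm. Origin: centre of its underside.
- kiln_post2: Bystander: square kiln post 36 x 36 x 50 mm. Origin: centre of its underside.
Not all that is in view belongs to the job. Leave any white look-alike of the part that bears tape_mid alone.

How it is judged:
By the outcome, as a careful person would: the job done as asked, in the order asked, and still so for the second after the job is handed in, with the robot touching nothing.
It also fails if it takes over 69 s, if anything falls off the work surface, if the arm or the gripper's body presses on something with over 40 N, if the wrist force passes 120 N, or if a joint passes its speed limit or range.

## Working session

There is one attempt and no reset: what is moved stays moved. The work goes in short steps, each a Python script; the robot and the scene stay as the last script left them, time stands still between calls to the robot, and variables do not carry over. Pictures are saved under pics/ and viewed, about 8 in all and at most 12, crops included, and the job is handed in when it is done.

```bash
ls; mkdir -p pics; cat > h.py <<'E'
import numpy as np, cv2
from plant import robot
from scipy.spatial.transform import Rotation as Ro
def save(f,name,crop=None,scale=1):
    im=f["image"]
    if crop: r0,r1,c0,c1=crop; im=im[r0:r1,c0:c1]
    im=cv2.resize(im,None,fx=scale,fy=scale,interpolation=cv2.INTER_CUBIC)
    cv2.imwrite("pics/"+name,im[:,:,::-1])
def world(f,uv,z=None):
    """pixels -> world; z given: intersect plane, else depth"""
    uv=np.array(uv,float).reshape(-1,1,2)
    K=np.array([[f["fx"],0,f["cx"]],[0,f["fy"],f["cy"]],[0,0,1]])
    n=cv2.undistortPoints(uv,K,np.array(f["dist_coeffs"],float)).reshape(-1,2)
    d=np.c_[n,np.ones(len(n))]
    R=np.array(f["R"]);t=np.array(f["t"])
    if z is None:
        s=np.array([f["range_z"][int(round(v)),int(round(u))] for u,v in uv.reshape(-1,2)])
    else:
        o=-R.T@t; dw=d@R; s=(z-o[2])/dw[:,2]
    return (d*s[:,None]-t)@R
def proj(f,X):
    K=np.array([[f["fx"],0,f["cx"]],[0,f["fy"],f["cy"]],[0,0,1]])
    return cv2.projectPoints(np.array(X,float).reshape(-1,1,3),cv2.Rodrigues(np.array(f["R"],float))[0],np.array(f["t"],float),K,np.array(f["dist_coeffs"],float))[0].reshape(-1,2)
E
python3 - <<'E'
from h import *
import pickle
for n in ["scene","side"]:
    f=robot.grab_frame(n); save(f,n+"0.png"); pickle.dump(f,open(n+"0.pkl","wb")); print(n,-np.array(f["R"]).T@f["t"],f["fx"])
s=robot.sense(); print(s); print(robot.nose_length)
E
```

```text
pics
scene [1.16562837 0.25905408 0.910739  ] 366.83506954671645
side [-0.11353418 -0.83159548  1.0684266 ] 467.0632954981483
{'t': 0.1, 'joint_pos': array([-1.2549201 ,  0.46932682, -0.04858853,  1.53355867,  0.0240786 ,
        1.1410255 , -0.08228864]), 'joint_velocities': array([-0.00029085, -0.00216355,  0.00078387, -0.00350461,  0.00276921,
       -0.00168391,  0.00045009]), 'effort': array([ 1.31931964e-03, -5.11511457e+01, -4.66138066e-02, -2.38392824e+01,
        1.08514258e-02,  4.34047732e-03,  3.54310661e-07]), 'tcp_pos': array([0.22795437, 0.63480614, 0.24139592]), 'tcp_rot': array([3.14154792e+00, 1.73320802e-03, 1.22604542e+00]), 'wrist_force': array([ 0.23322773, -0.05032965,  0.20114872]), 'torque': array([ 0.02722986, -0.03474702, -0.01002516]), 'opening': 1.0003781575785198}
0.011
```

View pics/scene0.png

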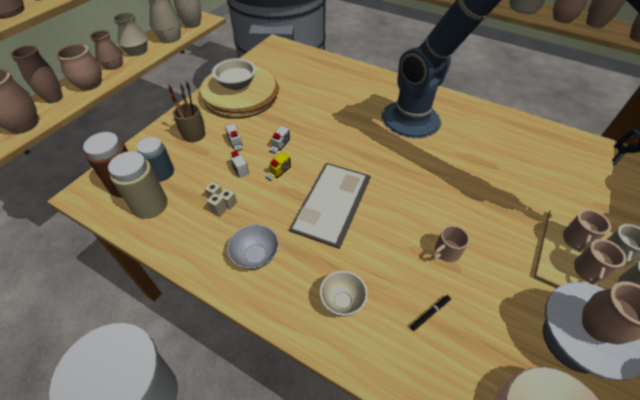

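View pics/side0.png

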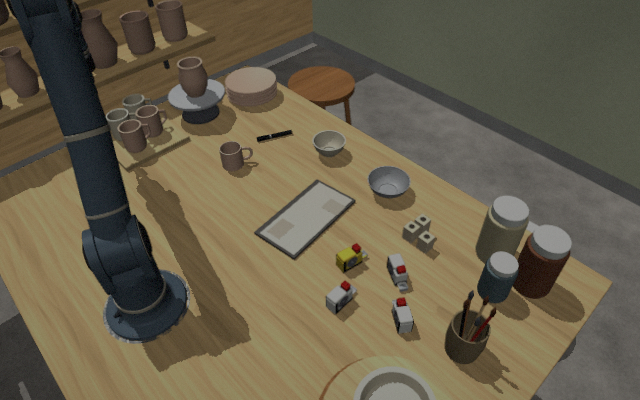

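The scene view shows the yellow tape at (280,165), with white look-alikes at (234,137), (280,138) and (238,162). The shelf runs from (332,165)/(369,178) to (292,235)/(338,244). In the side view the yellow tape is at (350,257). The yellow one fits the description because the case is yellow and black. I'll confirm it in an enlarged crop.

```bash
python3 - <<'E'
import pickle,cv2,numpy as np
a=pickle.load(open("scene0.pkl","rb"))["image"][130:255,250:380]
b=pickle.load(open("side0.pkl","rb"))["image"][170:275,250:375]
a=cv2.resize(a,None,fx=6,fy=6,interpolation=cv2.INTER_CUBIC)[:600]
b=cv2.resize(b,None,fx=6,fy=6,interpolation=cv2.INTER_CUBIC)[:600]
cv2.imwrite("pics/a1.png",cv2.resize(pickle.load(open("scene0.pkl","rb"))["image"][145:250,255:375],None,fx=5.7,fy=5.7,interpolation=cv2.INTER_CUBIC)[:,:,::-1])
cv2.imwrite("pics/b1.png",b[:,:,::-1])
E
```

```text
(no output)
```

View pics/a1.png

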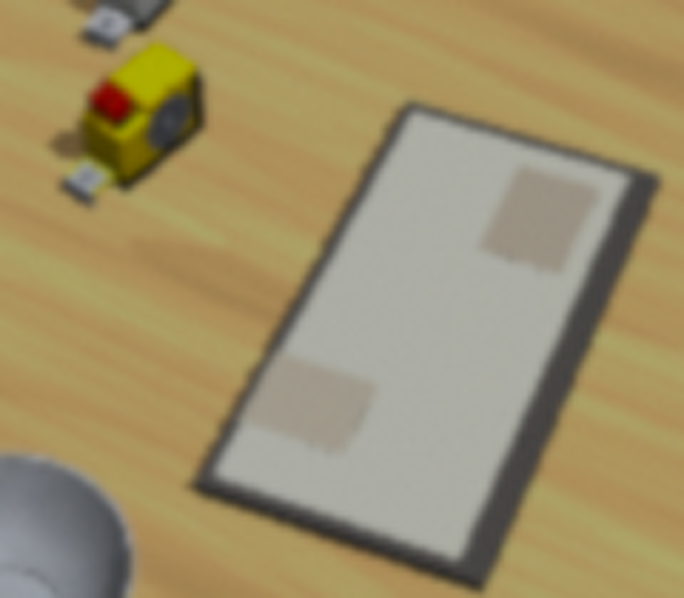

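View pics/b1.png

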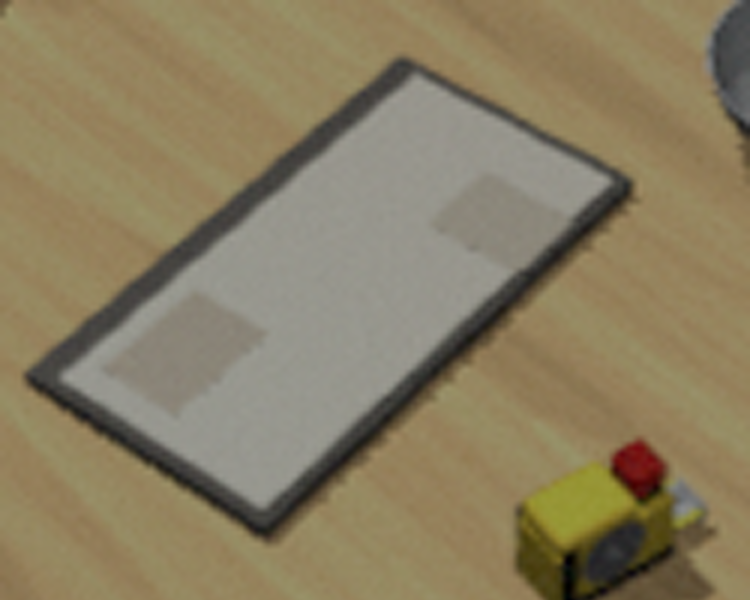

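```bash
python3 - <<'E'
from h import *
import pickle
a=pickle.load(open("scene0.pkl","rb"));b=pickle.load(open("side0.pkl","rb"))
A=np.array([(408,103),(655,178),(483,585),(195,487)])/5.7+[255,145]-.4
B=np.array([(265,532),(32,378),(403,60),(630,187)])/6+[250,170]-.4
np.set_printoptions(precision=4,suppress=True)
for f,P in((a,A),(b,B)):
    for z in (0,.01): print(world(f,P,z)[:,:2].tolist())
# tape: red button top, hook
print("btn",world(a,[np.array([112,98])/5.7+[255,145]],.063),world(b,[np.array([638,458])/6+[250,170]],.063))
print("rear top",world(a,[np.array([150,45])/5.7+[255,145],np.array([200,75])/5.7+[255,145]],.056),world(b,[np.array([522,508])/6+[250,170],np.array([568,542])/6+[250,170]],.056))
print("hook",world(a,[np.array([78,190])/5.7+[255,145]],.008),world(b,[np.array([695,505])/6+[250,170]],.013))
E
```

```text
[[0.3777823276530208, -0.16247224634122523], [0.35777382420349774, -0.006489094378008735], [0.6546318239139376, 0.036717144504380246], [0.677991927314191, -0.12128405245834288]]
[[0.3864329514148017, -0.15784384756541456], [0.3666441432183552, -0.0035734053074830143], [0.6602426141220206, 0.039158425001086454], [0.683346221385951, -0.11710790393211692]]
[[0.3877447031168228, -0.16051415913215877], [0.3671268173555446, -0.0044709739573704785], [0.663479143082444, 0.03863503648298053], [0.6822116877299802, -0.12056473690456629]]
[[0.3830529546778241, -0.16679518318890302], [0.36262804319971875, -0.012212493146922514], [0.6562066423531981, 0.030490064118768152], [0.6747638586757442, -0.12721966986772335]]
btn [[ 0.5145 -0.2777  0.063 ]] [[ 0.5101 -0.2893  0.063 ]]
rear top [[ 0.4622 -0.2875  0.056 ]
 [ 0.4682 -0.2489  0.056 ]] [[ 0.455  -0.2689  0.056 ]
 [ 0.4563 -0.2973  0.056 ]]
hook [[ 0.5437 -0.2872  0.008 ]] [[ 0.5397 -0.3012  0.013 ]]
```

```bash
python3 - <<'E'
from h import *
import pickle
pi=np.pi
robot.goto([.525,-.063,.30],[pi,0,.14]); f=robot.grab_frame("wrist"); save(f,"w_shelf.png"); pickle.dump(f,open("ws.pkl","wb"))
print(-f["R"].T@f["t"],f["fx"],robot.sense()["t"])
robot.goto([.49,-.28,.20],[pi,0,-1.77]); f=robot.grab_frame("wrist"); save(f,"w_tape.png"); pickle.dump(f,open("wt.pkl","wb"))
print(-f["R"].T@f["t"],robot.sense()["t"],robot.sense()["joint_pos"])
a=pickle.load(open("scene0.pkl","rb")); print("mug",world(a,[(453,233)],.075),world(a,[(453,258)],0))
E
```

```text
[0.51597801 0.00769068 0.43095827] 305.0925488355309 2.8333
[ 0.56104202 -0.29366181  0.33115581] 3.9583 [-0.31397209  0.50011417  1.04103059  1.88794677 -0.50076454  1.04288021
 -0.82919549]
mug [[0.50065655 0.30272364 0.075     ]] [[ 5.23969432e-01  3.32074756e-01 -8.00936208e-17]]
```

View pics/w_shelf.png

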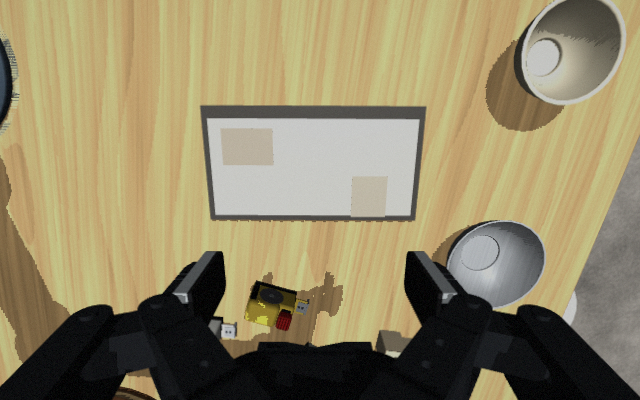

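View pics/w_tape.png

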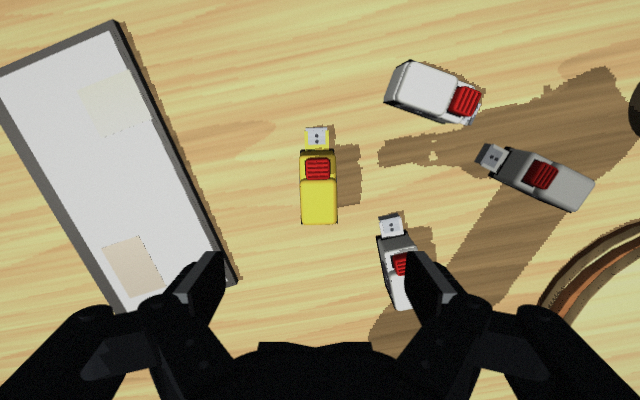

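The tape is at (318,190) in the wrist view, hook at (317,138), with a white look-alike nearby at (390,250). The shelf runs from (202,107)/(425,108) to (212,219)/(415,219) in the first wrist view. Next I'll measure these by depth.

```bash
python3 - <<'E'
from h import *
import pickle
np.set_printoptions(precision=4,suppress=True)
f=pickle.load(open("wt.pkl","rb"));g=pickle.load(open("ws.pkl","rb"))
def cloud(f):
    u,v=np.meshgrid(np.arange(640),np.arange(400)); uv=np.c_[u.ravel(),v.ravel()]
    return world(f,uv).reshape(400,640,3)
W=cloud(f); im=f["image"].astype(int)
hsv=cv2.cvtColor(f["image"],cv2.COLOR_RGB2HSV)
box=np.zeros((400,640),bool); box[120:235,290:350]=1
top=box&(W[...,2]>.05)&(f["range_z"]>0)
red=top&(im[...,0]>100)&(im[...,1]<60)
rear=top&~red&(hsv[...,1]>120)
for n,m in(("rear",rear),("red",red)):
    P=W[m]; r=cv2.minAreaRect((P[:,:2]*1000).astype(np.float32)); print(n,m.sum(),np.median(P[:,2]),P[:,2].max(),r)
# silhouette vertical profile along col 318
print([(v,W[v,318].round(4).tolist()) for v in range(120,232,4)])
# white lookalike
box[:]=0;box[210:315,370:406]=1
m=box&(W[...,2]>.03)&(W[...,2]<.08);print("look",np.ptp(W[m],0),W[m].min(0),W[m].max(0))
# shelf
W=cloud(g); box=np.zeros((400,640),bool); box[95:230,190:440]=1
hv=cv2.cvtColor(g["image"],cv2.COLOR_RGB2HSV)
gray=box&(hv[...,1]<70)
gray=cv2.morphologyEx(gray.astype(np.uint8),cv2.MORPH_OPEN,np.ones((3,3),np.uint8))
c=max(cv2.findContours(gray,0,2)[0],key=cv2.contourArea).reshape(-1,2)
print(cv2.boundingRect(c),"bench z",np.median(W[240:260,240:400,2]),"shelf z",np.median(W[140:180,280:340,2]))
for z in(0,.01):
    P=world(g,c,z)[:,:2]; print(z,cv2.minAreaRect((P*1000).astype(np.float32)))
    # fit long edges
    for side,vv in(("+y",c[:,1]<125),("-y",c[:,1]>205)):
        s=vv&(c[:,0]>220)&(c[:,0]<405); l=np.polyfit(P[s,0],P[s,1],1); print(side,l,"ang",np.arctan(l[0]),"y@.525",np.polyval(l,.525),np.std(P[s,1]-np.polyval(l,P[s,0])))
print("cam",-g["R"].T@g["t"])
E
```

```text
rear 1698 0.05520161742013552 0.06161872815622573 ((489.6786804199219, -282.50482177734375), (34.55414581298828, 65.92249298095703), 79.81263732910156)
red 466 0.0624525326070481 0.06513346943035431 ((511.7127990722656, -286.4781799316406), (20.732879638671875, 20.264997482299805), 78.19841003417969)
[(120, [0.5527, -0.2956, -0.0013]), (124, [0.5487, -0.2948, -0.0011]), (128, [0.5454, -0.294, 0.0138]), (132, [0.5414, -0.2932, 0.0132]), (136, [0.5374, -0.2925, 0.0122]), (140, [0.5335, -0.2917, 0.0122]), (144, [0.5294, -0.2909, 0.0112]), (148, [0.5254, -0.2901, 0.0117]), (152, [0.5232, -0.2895, 0.0269]), (156, [0.5215, -0.289, 0.0432]), (160, [0.5207, -0.2886, 0.0621]), (164, [0.5173, -0.288, 0.0628]), (168, [0.5138, -0.2873, 0.0629]), (172, [0.5103, -0.2866, 0.0631]), (176, [0.5069, -0.2859, 0.0639]), (180, [0.5009, -0.2849, 0.0529]), (184, [0.4977, -0.2842, 0.0551]), (188, [0.494, -0.2835, 0.0553]), (192, [0.4904, -0.2828, 0.0558]), (196, [0.4864, -0.282, 0.055]), (200, [0.4824, -0.2812, 0.0544]), (204, [0.4788, -0.2805, 0.0555]), (208, [0.475, -0.2798, 0.0556]), (212, [0.4714, -0.27
[... 225 characters left out ...]
645]
(201, 105, 225, 115) bench z -0.00045617071400247606 shelf z 0.009956943134164412
0 ((523.5972290039062, -64.90544128417969), (306.4942626953125, 163.24667358398438), 7.83062744140625)
+y [ 0.1378 -0.0553] ang 0.13694522297196376 y@.525 0.01704813458948013 0.0006570282117197516
-y [ 0.1381 -0.2187] ang 0.13722743564813214 y@.525 -0.14621054961074018 0.0008008417714416695
0.01 ((523.42041015625, -63.220924377441406), (299.3822937011719, 159.4586639404297), 7.830626487731934)
+y [ 0.1378 -0.0555] ang 0.13694522297196368 y@.525 0.016859852946061397 0.0006417824615249723
-y [ 0.1381 -0.2151] ang 0.13722743564813267 y@.525 -0.14261049975136736 0.0007822589566170403
cam [0.516  0.0077 0.431 ]
```

```bash
cat >> h.py <<'E'
PSI=0.137+np.pi/2
C0=np.array([.5235,-.0632,0]); N=np.array([np.cos(PSI),np.sin(PSI),0])
def mk(R,p): T=np.eye(4);T[:3,:3]=R;T[:3,3]=p;return T
def toolpose():
    s=robot.sense(); return mk(Ro.from_euler("xyz",s["tcp_rot"]).as_matrix(),s["tcp_pos"])
def case_R(th): return Ro.from_euler("z",PSI).as_matrix()@Ro.from_euler("y",th).as_matrix()
def hook_pose(u,z,e,th,CT):
    """tool pose with hook tip (inner face, lower end) at u along the line, height z, drawn e, tilt th"""
    R=case_R(th); H=C0+N*u+[0,0,z]
    T=mk(R,H-R@np.array([.055+e,0,.002]))@CT
    return T[:3,3],Ro.from_matrix(T[:3,:3]).as_euler("xyz")
E
python3 - <<'E'
from h import *
np.set_printoptions(precision=4,suppress=True)
pi=np.pi
psi=-.19; mid=np.array([.4895,-.2822,0]); d=np.array([np.cos(psi),np.sin(psi),0])
g=mid-.006*d; yaw=psi-pi/2
robot.goto([g[0],g[1],.12],[pi,0,yaw]); robot.grip(.8)
print("contact",robot.move_straight([g[0],g[1],.026],vel=.1,contact_N=8))
w0=robot.sense()["wrist_force"]
robot.grip(0.0,70); robot.sleep(.2)
s=robot.sense(); print(s["opening"],s["tcp_pos"],s["tcp_rot"],w0,s["wrist_force"],s["t"])
WC=mk(Ro.from_euler("z",s["tcp_rot"][2]+pi/2).as_matrix(),[*(s["tcp_pos"][:2]+.006*d[:2]),0])
CT=np.linalg.inv(WC)@toolpose(); np.save("CT.npy",CT); print(CT)
for a in [(.096,.05,0,.52),(.086,.003,0,.52),(.08,.003,.05,.25),(.08,.003,.15,.08),(.08,.002,.15,0)]:
    p,o=hook_pose(*a,CT); print(a,p,o,robot.inverse_kinematics(p,o))
E
```

```text
contact False
0.4162373827509846 [ 0.4841 -0.2813  0.0267] [-3.1404  0.     -1.7606] [-0.1977  0.317  -0.025 ] [-1.3092  0.9118  5.8829] 6.375
[[ 0.     -1.      0.0012 -0.006 ]
 [-1.      0.      0.      0.    ]
 [-0.     -0.0012 -1.      0.0267]
 [ 0.      0.      0.      1.    ]]
(0.096, 0.05, 0, 0.52) [ 0.5159 -0.0084  0.1018] [2.6228 0.     0.137 ] [-0.9863  0.5943  0.8487  2.1049  0.1345  0.668  -0.1919]
(0.086, 0.003, 0, 0.52) [ 0.5173 -0.0183  0.0548] [2.6228 0.     0.137 ] [-0.9336  0.6835  0.8098  2.1266  0.0771  0.5607 -0.1662]
(0.08, 0.003, 0.05, 0.25) [ 0.5264 -0.0844  0.0544] [2.8928 0.     0.137 ] [-0.5202  0.55    0.602   2.1    -0.1056  0.5402  0.2309]
(0.08, 0.003, 0.15, 0.08) [ 0.541  -0.1903  0.0445] [3.0628 0.     0.137 ] [-0.0733  0.5668  0.3973  1.9843 -0.2406  0.609   0.5971]
(0.08, 0.002, 0.15, 0) [ 0.5414 -0.193   0.0267] [-3.1404  0.      0.137 ] [ 0.0282  0.5975  0.3219  1.9599 -0.3081  0.6318  0.6857]
```

```bash
python3 - <<'E'
from h import *
import pickle
np.set_printoptions(precision=4,suppress=True)
CT=np.load("CT.npy")
p=robot.sense()["tcp_pos"]
robot.move_straight([p[0],p[1],.15],vel=.12)
p,o=hook_pose(.089,.07,0,.52,CT)
robot.goto(p,o); robot.sleep(.2)
p,o=hook_pose(.088,.022,0,.52,CT); robot.move_straight(p,vel=.08); robot.sleep(.2)
print(robot.sense()["wrist_force"],robot.sense()["t"],robot.sense()["opening"])
w=robot.grab_frame("wrist"); sd=robot.grab_frame("scene"); pickle.dump((w,sd),open("hk.pkl","wb"))
H=C0+N*.088+[0,0,.022]; uv=proj(w,[H]); us=proj(sd,[H]); print(uv,us)
A=cv2.resize(w["image"][60:360,170:470],(600,600),interpolation=cv2.INTER_CUBIC)
print(us)
x,y=us[0].astype(int)
B=cv2.resize(sd["image"][y-60:y+60,x-20:x+20],(200,600),interpolation=cv2.INTER_CUBIC)
cv2.imwrite("pics/hk.png",np.hstack([A,B])[:,:,::-1])
E
```

```text
[-0.1904  0.6101 -3.7421] 9.7667 0.41133125809988624
[[312.4498 131.4169]] [[358.0222 206.7597]]
[[358.0222 206.7597]]
```

View pics/hk.png

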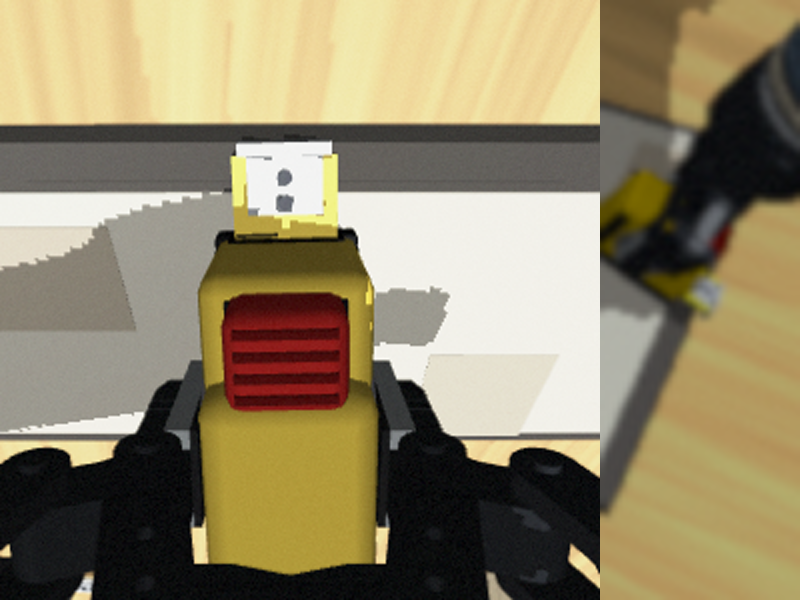

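The wrist crop shows the case gripped squarely. The hook tip is at crop (282,140), just about over the shelf's far top edge, which lies at crop row 140 with the darker side face above it. Before lowering I'll measure the edge and the hook at close range.

```bash
python3 - <<'E'
from h import *
import pickle
np.set_printoptions(precision=4,suppress=True)
w,_=pickle.load(open("hk.pkl","rb"))
print("cam",-w["R"].T@w["t"])
im=w["image"].astype(int).sum(2)
for c in(200,250,360,430):
    print(c,list(zip(range(116,140),im[116:140,c])))
    z=w["range_z"][118:140,c]; X=world(w,[(c,v) for v in range(118,140)]); print(((X-C0)@N).round(4),X[:,2].round(3))
X=world(w,[(312,v) for v in range(122,150)]); print("hookcol",((X-C0)@N).round(4),X[:,2].round(3))
E
```

```text
cam [0.5007 0.1087 0.1529]
200 [(116, np.int64(627)), (117, np.int64(631)), (118, np.int64(626)), (119, np.int64(629)), (120, np.int64(620)), (121, np.int64(578)), (122, np.int64(382)), (123, np.int64(178)), (124, np.int64(176)), (125, np.int64(173)), (126, np.int64(165)), (127, np.int64(173)), (128, np.int64(180)), (129, np.int64(167)), (130, np.int64(168)), (131, np.int64(268)), (132, np.int64(310)), (133, np.int64(310)), (134, np.int64(302)), (135, np.int64(311)), (136, np.int64(305)), (137, np.int64(310)), (138, np.int64(309)), (139, np.int64(305))]
[0.0824 0.0813 0.0813 0.0799 0.0807 0.0801 0.0794 0.0803 0.0807 0.0802
 0.0804 0.0797 0.0801 0.0799 0.0798 0.079  0.078  0.0781 0.0773 0.0765
 0.0758 0.0747] [-0.    -0.001 -0.    -0.001  0.001  0.001  0.001  0.003  0.005  0.005
  0.007  0.007  0.008  0.009  0.01   0.01   0.009  0.01   0.01   0.01
  0.01   0.009]
250 [(116, np.int64(631)), (117, np.int64(626)), (118, np.int64(629)), (119, np.int64(626)), (120, np.int64(629)), (121, np.int64(511)), (122, np.int64(279)), (123, np.int64(174)), (124, np.int64(171)), (125, np.int64(176)), 
[... 1999 characters left out ...]
5))]
[0.0814 0.0817 0.0815 0.0803 0.081  0.0807 0.0804 0.0805 0.0805 0.0803
 0.0801 0.081  0.0805 0.0799 0.0792 0.0785 0.0778 0.0776 0.077  0.0757
 0.076  0.0747] [-0.002 -0.     0.    -0.001  0.002  0.002  0.003  0.004  0.005  0.006
  0.006  0.009  0.009  0.009  0.009  0.009  0.009  0.01   0.01   0.009
  0.01   0.009]
hookcol [0.0804 0.0798 0.0801 0.0804 0.0797 0.0799 0.0801 0.0806 0.0926 0.0949
 0.0945 0.0949 0.0943 0.0934 0.0929 0.0928 0.0917 0.0913 0.0913 0.0906
 0.0897 0.089  0.089  0.0902 0.0893 0.0886 0.0884 0.0887] [0.001 0.001 0.002 0.004 0.004 0.005 0.007 0.008 0.028 0.032 0.032 0.034
 0.034 0.033 0.033 0.034 0.033 0.033 0.034 0.034 0.033 0.033 0.034 0.037
 0.036 0.036 0.036 0.038]
```

```bash
python3 - <<'E'
from h import *
import pickle
np.set_printoptions(precision=3,suppress=True)
CT=np.load("CT.npy")
def go(u,z,e,th,vel,c=None):
    p,o=hook_pose(u,z,e,th,CT); r=robot.move_straight(p,vel=vel,attitude=o,contact_N=c)
    s=robot.sense(); f=s["wrist_force"]-w0; print((u,z,e,round(th,3)),r,"fN %.2f fz %.2f"%(f@N,f[2]),f,s["t"],s["tcp_pos"]-p)
    return r,f@N
w0=robot.sense()["wrist_force"]
r,_=go(.088,.003,0,.52,.04,3)
if not r:
    go(.083,.003,0,.52,.03)
    go(.0802,.003,.004,.52,.015)
    _,f=go(.0802,.003,.010,.52,.02)
    if 2.5<f<9:
        _,f=go(.0802,.003,.03,.305,.03)
w=robot.grab_frame("wrist"); save(w,"drawn.png",(60,360,170,470),2); 
E
```

```text
(0.088, 0.003, 0, 0.52) False fN 0.34 fz 0.42 [-0.337  0.294  0.421] 10.4917 [ 0. -0. -0.]
(0.083, 0.003, 0, 0.52) False fN 0.63 fz 0.20 [-0.429  0.576  0.202] 10.8083 [ 0. -0.  0.]
(0.0802, 0.003, 0.004, 0.52) False fN 5.87 fz 1.78 [-1.508  5.721  1.783] 11.4 [ 0.     0.001 -0.   ]
(0.0802, 0.003, 0.01, 0.52) False fN 5.57 fz 1.85 [-1.978  5.347  1.852] 11.85 [ 0.     0.001 -0.   ]
(0.0802, 0.003, 0.03, 0.305) False fN 4.87 fz -0.29 [ 0.977  5.048 -0.29 ] 13.0167 [ 0.     0.001 -0.   ]
```

View pics/drawn.png

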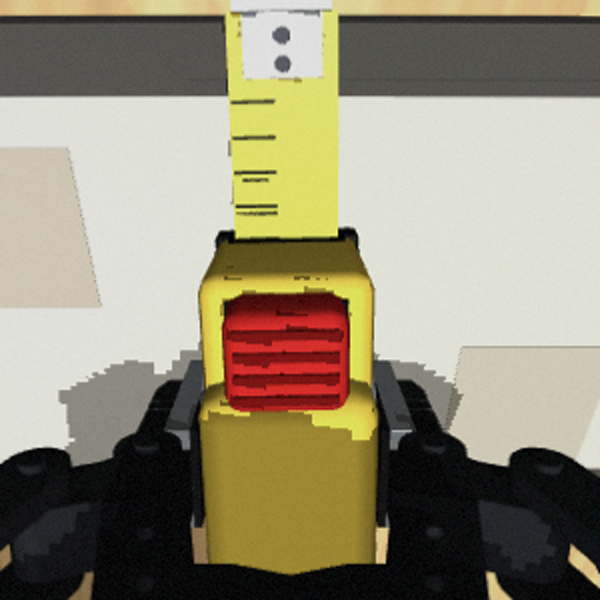

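The hook sits beyond the shelf edge (crop row about 12), the blade is about 30 mm out, and the spring force is about 5 N. I'll carry on drawing it out.

```bash
cat >> h.py <<'E'
def go(u,z,e,th,vel,CT,w0,c=None):
    p,o=hook_pose(u,z,e,th,CT); r=robot.move_straight(p,vel=vel,attitude=o,contact_N=c)
    s=robot.sense(); f=s["wrist_force"]-w0; print((u,z,e,round(th,3)),r,"fN %.2f"%(f@N),f.round(2),round(s["t"],2),(s["tcp_pos"]-p).round(4))
    return r
E
python3 - <<'E'
from h import *
CT=np.load("CT.npy"); w0=np.array([-.19,.61,-3.74])
for e in(.06,.1,.154): go(.0802,.003,e,np.arcsin(.015/(.02+e)),.06,CT,w0)
go(.0802,.002,.154,.03,.03,CT,w0,4)
w=robot.grab_frame("wrist")
X=world(w,[(312,v) for v in range(60,200,4)]); print(np.c_[np.arange(60,200,4),((X-C0)@N).round(4),X[:,2].round(4)].tolist())
w=robot.grab_frame("scene"); save(w,"low.png",(140,260,260,400),5)
E
```

```text
(0.0802, 0.003, 0.06, np.float64(0.189)) False fN 4.83 [ 0.54  4.95 -0.32] 13.8 [-0.0003  0.0009 -0.0003]
(0.0802, 0.003, 0.1, np.float64(0.125)) False fN 3.96 [ 2.18  4.3  -0.19] 14.66 [-0.0004  0.0012 -0.0004]
(0.0802, 0.003, 0.154, np.float64(0.086)) False fN 4.45 [ 0.93  4.62 -0.24] 15.73 [-0.0003  0.0009 -0.0003]
(0.0802, 0.002, 0.154, 0.03) False fN 3.91 [1.53 4.16 1.37] 16.32 [-0.0003  0.0009 -0.0001]
[[60.0, -0.0415, 0.0167], [64.0, -0.0431, 0.0167], [68.0, -0.0447, 0.0169], [72.0, -0.0463, 0.0167], [76.0, -0.0481, 0.0176], [80.0, -0.0495, 0.0144], [84.0, -0.0513, 0.0157], [88.0, -0.053, 0.0159], [92.0, -0.0547, 0.0167], [96.0, -0.0564, 0.0167], [100.0, -0.0581, 0.0156], [104.0, -0.0599, 0.017], [108.0, -0.0616, 0.0167], [112.0, -0.0634, 0.0174], [116.0, -0.0652, 0.0166], [120.0, -0.0669, 0.017], [124.0, -0.0687, 0.0173], [128.0, -0.0705, 0.0172], [132.0, -0.0724, 0.0166], [136.0, -0.0741, 0.0176], [140.0, -0.0761, 0.0165], [144.0, -0.0778, 0.0176], [148.0, -0.0799, 0.0163], [152.0, -0.0817, 0.0168], [156.0, -0.0838, 0.0158], [160.0, -0.0854, 0.0174], [164.0, -0.0872, 0.0181], [168.0, -0.0895, 0.0167], [172.0, -0.0913, 0.0175], [176.0, -0.0932, 0.0178], [180.0, -0.0946, 0.02], [184.0, -0.0948, 0.027], [188.0, -0.0946, 0.0346], [192.0, -0.0945, 0.0409], [196.0, -0.0944, 0.0469]]
```

View pics/low.png

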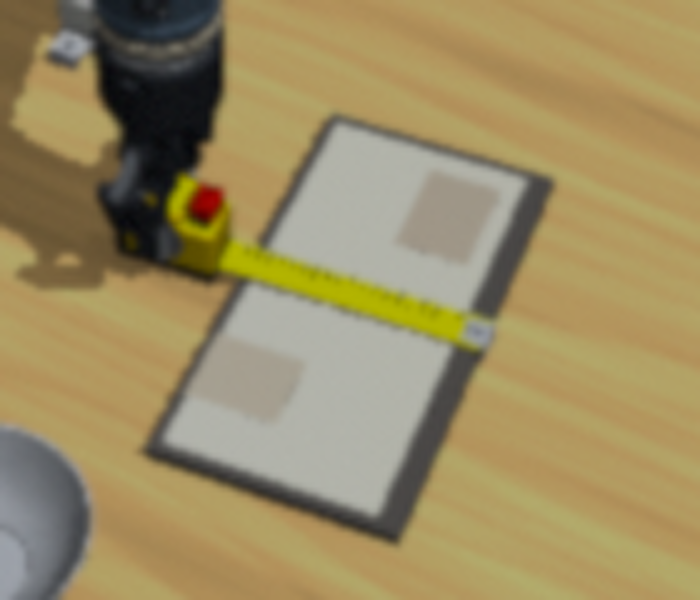

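```bash
python3 - <<'E'
from h import *
CT=np.load("CT.npy"); w0=np.array([-.19,.61,-3.74])
r=go(.0802,.0022,.154,0,.02,CT,w0,4)
if not r: go(.0802,.0012,.154,0,.01,CT,w0,3)
h=robot.sense()["tcp_pos"][2]-CT[2,3]; print("underside nominal",h)
z=.002+h+.0003
go(.0802,z,.147,0,.03,CT,w0,4)
go(.0802,z,.134,0,.008,CT,w0,2)
s=robot.sense(); T=toolpose()@np.linalg.inv(CT); print("front u",(T[:3,3]+T[:3,0]*.035-C0)@N, "tilt",T[2,0])
E
```

```text
(0.0802, 0.0022, 0.154, 0) True fN -0.07 [-0.55 -0.15 10.13] 16.8 [-0.0002  0.0017 -0.0001]
underside nominal 0.00012812987448422575
(0.0802, np.float64(0.0024281298744842257), 0.147, 0) True fN 4.78 [0.45 4.89 6.82] 17.01 [-0.0009  0.0024 -0.0003]
(0.0802, np.float64(0.0024281298744842257), 0.134, 0) True fN 1.37 [1.06 1.53 9.15] 17.52 [ 0.0008 -0.0095 -0.0003]
front u -0.0832787649929147 tilt 0.0034614498087428384
```

```bash
cat >> h.py <<'E'
def look():
    """front of case and -y shelf edge, along the line, from the wrist camera; edge = far side of bright->dark->bench by height"""
    w=robot.grab_frame("wrist"); u,v=np.meshgrid(np.arange(200,440),np.arange(60,300)); X=world(w,np.c_[u.ravel(),v.ravel()])
    a=(X-C0)@N; lat=(X-C0)@np.array([N[1],-N[0],0]); c=toolpose()[:3,3]; l0=(c-C0)@np.array([N[1],-N[0],0])
    m=(abs(lat-l0)<.01)&(X[:,2]>.025)&(X[:,2]<.04)&(a<-.05); 
    e=(abs(abs(lat-l0)-.03)<.012)&(X[:,2]>.006)&(X[:,2]<.013)&(a>-.1)&(a<-.06)
    print("front",np.percentile(a[m],[50,90,97]).round(4),"edge",np.sort(a[e])[:200:20].round(4) if e.any() else None,m.sum(),e.sum())
    return w
E
python3 - <<'E'
from h import *
CT=np.load("CT.npy"); w0=np.array([-.19,.61,-3.74])
p=robot.sense()["tcp_pos"]
robot.move_straight(p+[0,0,.0007],vel=.01); f=robot.sense()["wrist_force"]-w0; print(f,f@N)
look()
p=robot.sense()["tcp_pos"]
r=robot.move_straight(p+N*.008,vel=.006,contact_N=2.5); s=robot.sense(); f=s["wrist_force"]-w0; print(r,f,f@N,(s["tcp_pos"]-p)@N,s["t"])
T=toolpose()@np.linalg.inv(CT); print("front u",(T[:3,3]+T[:3,0]*.035-C0)@N,T[2,3]); look()
E
```

```text
[1.33570065 3.47730158 1.50760337] 3.2623007478611386
front [-0.085  -0.0848 -0.0847] edge [-0.0889 -0.0798 -0.0797 -0.0796 -0.0796 -0.0794 -0.0792 -0.0792 -0.0791
 -0.0791] 402 4046
True [-0.55236816 -1.61741227  8.41793462] -1.5268194493346887 0.004165327724983838 18.8
front u -0.07807742748385293 0.00019255824503035604
front [-0.081  -0.0807 -0.0806] edge [-0.0847 -0.0801 -0.0799 -0.0797 -0.0796 -0.0796 -0.0795 -0.0794 -0.0792
 -0.0791] 414 4025
```

```bash
python3 - <<'E'
from h import *
CT=np.load("CT.npy"); w0=np.array([-.19,.61,-3.74])
p=robot.sense()["tcp_pos"]
def st(n):
    s=robot.sense(); f=s["wrist_force"]-w0; print(n,f.round(2),"fN %.2f"%(f@N),"dN %.4f dz %.4f"%((s["tcp_pos"]-p)@N,s["tcp_pos"][2]-p[2]),s["t"]); return f
st("0")
robot.move_straight(p+[0,0,.001],vel=.01); st("up")
for i in range(1,5):
    q=p+N*.0006*i+[0,0,.001]
    robot.move_straight(q,vel=.004); f=st(i)
    if f@N<1.5: break
look()
E
```

```text
0 [-0.76 -3.25  9.9 ] fN -3.11 dN 0.0000 dz 0.0000 18.85
up [ 3.02 -1.52 -5.86] fN -1.92 dN 0.0001 dz 0.0004 19.3833
1 [ 2.86 -1.76 -3.67] fN -2.13 dN 0.0003 dz 0.0009 19.6833
front [-0.0809 -0.0807 -0.0806] edge [-0.0844 -0.08   -0.08   -0.0799 -0.0798 -0.0796 -0.0795 -0.0794 -0.0794
 -0.0793] 395 3999
```

```bash
python3 - <<'E'
from h import *
CT=np.load("CT.npy"); w0=np.array([-.19,.61,-3.74])
p=robot.sense()["tcp_pos"]
def st(n):
    s=robot.sense(); f=s["wrist_force"]-w0; print(n,f.round(2),"fN %.2f"%(f@N),"dN %.4f dz %.4f"%((s["tcp_pos"]-p)@N,s["tcp_pos"][2]-p[2]),s["t"]); return f
st(0)
for i in range(1,5):
    robot.move_straight(p+[0,0,-.0003*i]-N*.0002,vel=.004); f=st(i)
    if f[2]>0: break
look()
robot.grip(.47); robot.sleep(.3); st("rel"); print(robot.sense()["opening"])
w=look(); save(w,"rel.png",(60,360,170,470),2)
E
```

```text
0 [ 3.25 -3.16 -4.7 ] fN -3.58 dN 0.0000 dz 0.0000 19.7333
1 [ 1.21 -2.2  -0.81] fN -2.34 dN -0.0000 dz -0.0001 20.0667
2 [ 0.85 -1.49  1.16] fN -1.59 dN -0.0001 dz -0.0004 20.3167
front [-0.0809 -0.0807 -0.0806] edge [-0.0846 -0.08   -0.08   -0.0799 -0.0798 -0.0796 -0.0795 -0.0794 -0.0793
 -0.0792] 396 4003
rel [-0.18 -1.01  4.02] fN -0.97 dN -0.0001 dz -0.0006 20.8917
0.472325127713532
front [-0.081  -0.0808 -0.0807] edge [-0.0843 -0.08   -0.08   -0.0799 -0.0798 -0.0796 -0.0795 -0.0794 -0.0794
 -0.0793] 406 4008
```

View pics/rel.png

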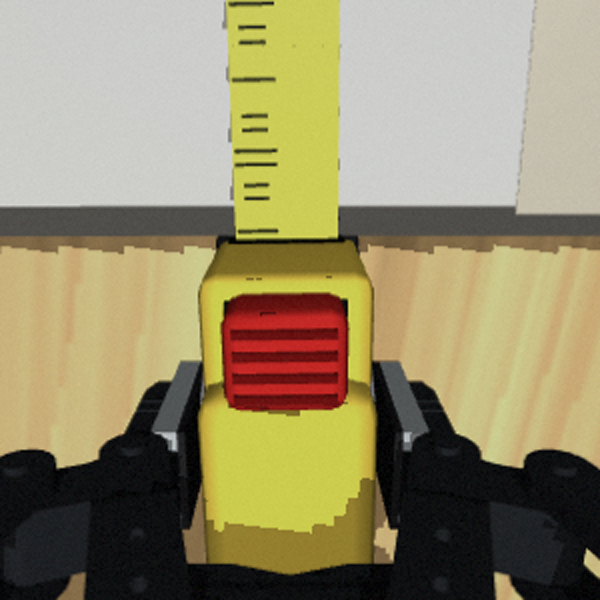

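```bash
python3 - <<'E'
from h import *
p=robot.sense()["tcp_pos"]; 
robot.grip(.8); 
robot.move_straight([p[0],p[1],.14],vel=.12); 
robot.grip(0.0,40)
L=np.array([N[1],-N[0],0]); q=C0+N*(-.090)+L*((p-C0)@L)
w=look()
# red lock centroid
hsv=cv2.cvtColor(w["image"],cv2.COLOR_RGB2HSV); m=((hsv[...,0]<6)|(hsv[...,0]>174))&(hsv[...,1]>150)&(hsv[...,2]>70)
v,u=np.nonzero(m); X=world(w,np.c_[u,v]); k=(abs(X[:,2]-.063)<.004); X=X[k]; print(len(X),"lock u",np.percentile((X-C0)@N,[2,50,98]).round(4),"lat",np.percentile((X-C0)@L,[2,50,98]).round(4),"tcp lat",(p-C0)@L,"z",np.median(X[:,2]))
robot.move_straight([q[0],q[1],.14]); robot.move_straight([q[0],q[1],.085],vel=.06); robot.sleep(.2)
s=robot.sense(); print(s["tcp_pos"],s["wrist_force"],s["opening"],s["t"])
E
```

```text
front [-0.0809 -0.0808 -0.0808] edge [-0.0798 -0.0796 -0.0796 -0.0789 -0.0788 -0.0787 -0.078  -0.0779 -0.0778
 -0.0771] 75 1366
776 lock u [-0.1004 -0.0909 -0.0829] lat [-0.011  -0.0012  0.0092] tcp lat -0.001140977938580083 z 0.06290869660647884
[ 0.53490034 -0.15256599  0.08538616] [ 0.719132   -0.48854688 -0.67723371] 0.003949830712300705 24.725
```

```bash
python3 - <<'E'
from h import *
p=robot.sense()["tcp_pos"]; w0=robot.sense()["wrist_force"]
def st(n):
    s=robot.sense(); f=s["wrist_force"]-w0; print(n,f.round(2),"z %.4f"%s["tcp_pos"][2],round(s["t"],2)); return f[2],s["tcp_pos"][2]
print(robot.move_straight([p[0],p[1],.0715],vel=.012,contact_N=3)); _,z=st("touch")
for i in range(1,20):
    z-=.0005
    robot.move_straight([p[0],p[1],z],vel=.008); f,zz=st(i)
    if f>10.5 or zz<.0672: break
E
```

```text
True
touch [ 0.17 -0.05  4.29] z 0.0742 25.57
1 [-2.26  1.24  5.56] z 0.0741 25.82
2 [-1.16  1.16  6.26] z 0.0735 26.07
3 [-2.04  0.7   6.31] z 0.0730 26.32
4 [-2.22  1.41  5.18] z 0.0725 26.57
5 [-2.35  0.87  5.52] z 0.0720 26.82
6 [-0.8   1.43  6.48] z 0.0715 27.07
7 [-1.84  0.93  6.14] z 0.0710 27.32
8 [-1.31  1.2   6.41] z 0.0705 27.57
9 [-1.42  0.18  6.59] z 0.0700 27.82
10 [-1.35  0.2   6.26] z 0.0695 28.07
11 [-2.29  1.04  6.09] z 0.0690 28.32
12 [-2.45  0.39  7.83] z 0.0688 28.57
13 [-3.3   2.14 10.48] z 0.0686 28.82
14 [-3.47  2.27 13.15] z 0.0684 29.07
```

The lock travelled about 5.5 mm at around 6 N, then met its hard stop at 13 N. Next I retract and check.

```bash
python3 - <<'E'
from h import *
p=robot.sense()["tcp_pos"]
robot.move_straight([p[0],p[1],.08],vel=.03); robot.move_straight([p[0],p[1],.25],vel=.15)
q=C0+N*(-.09); robot.goto([q[0],q[1]-.03,.30],[np.pi,0,.137]); robot.sleep(.3)
w=robot.grab_frame("wrist"); L=np.array([N[1],-N[0],0])
hsv=cv2.cvtColor(w["image"],cv2.COLOR_RGB2HSV); m=((hsv[...,0]<6)|(hsv[...,0]>174))&(hsv[...,1]>150)&(hsv[...,2]>70)
v,u=np.nonzero(m); X=world(w,np.c_[u,v]); k=(abs((X-C0)@N+.091)<.02)&(abs((X-C0)@L)<.02); print("lock z",np.median(X[k,2]),"u",np.median((X[k]-C0)@N))
print(robot.sense()["t"])
s=robot.grab_frame("side")
A=cv2.resize(w["image"][40:340,190:490],(480,480),interpolation=cv2.INTER_CUBIC); B=cv2.resize(s["image"][170:290,270:350],(320,480),interpolation=cv2.INTER_CUBIC)
cv2.imwrite("pics/fin.png",np.hstack([A,B])[:,:,::-1])
E
```

```text
lock z 0.05685765873147062 u -0.09175110345704751
31.6167
```

View pics/fin.png

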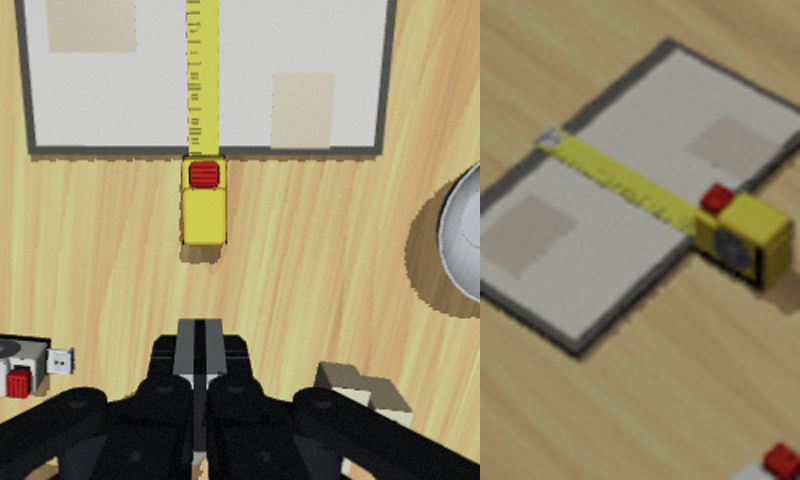

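The final picture shows the case flat and square against the near edge (crop row about 155), the blade straight across with its hook over the far edge (548,138), and the lock down. The gripper is clear.

```bash
python3 -c "
from plant import robot
print(robot.close_job())"
```

```text
the job is handed in; nothing more can be done
None
```

The tape is in place across the kiln shelf, locked and ready to read, and the job is handed in at about 32 s. The camera measurements put the shelf width at about 160 mm.

- **Hooking and drawing:** I hooked the tape's end over the far (+y) long edge and drew the case back square. The spring pull read about 4 to 6 N on the wrist, so the hook stayed on.
- **Setting down and easing forward:** The case went down flat behind the near edge and was eased forward until it touched. My first two attempts to ease it forward were affected by the case rubbing on the bench, which loaded the tool to about 10 N. I lifted slightly each time and repeated until the contact was clear.
- **Letting go:** When I opened the gripper, the case did not move visibly.
- **Locking:** The thumb lock moved about 5.5 mm at around 6 N and then met its hard stop. I stopped pressing at about 13 N.

**Last checks:**
- The lock top is at about 57 mm, down from 63 mm.
- The hook is still over the far edge, the blade is straight across, and the gripper is clear.
- The camera put the case front about 0.8 mm behind the shelf edge. That is within the 2 mm calibration, and the forces showed contact.
- The shelf's near edge stayed within about 1 mm of where it was first measured. I did not measure the other items on the bench again.

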